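Clamp a blank under the twist-lock hold-down post

ROBOT

A 6-joint arm with a two-finger parallel gripper is mounted at the origin on the work surface. World frame = base frame: x ahead of the robot, y to its left, z up, the work surface at z = 0. Lengths are in m, angles in rad, forces in N, time in s.
With the tool pointing down it reaches from about 0.225 to 0.875 m from the base axis. Payload 3.4 kg.
Tool frame: the origin (TCP) lies between the finger pads; the fingertips stand 8 mm ahead of it and the grasp point (between the pads) lies 11 mm behind it; z points along the fingers, y is the line along which they close (so a half turn about z gives the same grasp; the last joint's range is limited). The gripper opens to 85 mm and grips with 20 to 120 N. Pads are 22 mm wide; open, the fingers measure 114 mm over their backs; the gripper's body (76 mm by 85 mm) begins 54 mm behind the grasp point. The pads swing forward as they close: fully open they stand 13 mm farther back than shut.
Start: joints at [1.066, 0.276, 1.505, -0, 1.361, -0.121], TCP at [0.215, 0.533, 0.239] pointing down, gripper open.
Joint ranges: [-2.89, 2.89], [-0.75, 2.08], [0.22, 2.7], [-1.18, 4.32], [0.11, 2.71], [-2.7, 2.7]. Speed limits (rad/s): [2.57, 2.57, 3.14, 3.14, 3.14, 3.14].

INTERFACE

Orientations are given as a unit quaternion [w, x, y, z].
In Python, from rig import manip, optics, finder gives the robot as it stands.
- The arm moves only by the tool servo_tool, never from a script. Its argument "increments" is a list of rows, each a list of 7 numbers: the shift along the tool's x, y, z in cm, then the turn, a rotation vector about the tool's x, y, z in degrees, then the closure, from -1 (fully open) to 1 (shut). In form: [[x, y, z, rx, ry, rz, gripper], ...]. A call has exactly 5 rows; each row shifts and turns the commanded pose from where the row before left it, along the tool's axes as they then stand; what a row does not reach is not made up. A row lasts 1/10 s, in which the tool goes at most 50 mm and 8.59 degrees, less where a joint would pass 70% of its speed; a pose out of reach is approached as far as the arm can. A call is refused whole if a number of a shift passes 5 or a number of a turn 8.59, either way. A call with a gripper value outside its range is refused whole. The fingers move at their own pace and stop on an object; "squeeze" is the grip in N (left out, the last holds). Time passes only in rows, so rows that do not move let the fingers close, or fill a call up. It gives the time, the measured TCP pose, the force, the opening and the grip force at its end, in the units of the state.
- manip.get_state(): the state, without advancing time (a new reading comes with each control period).
- optics.get_image(name): name is "side" or "top" or "wrist"; returns the picture (400x640x3 uint8, red, green, blue); there is no depth.
- optics.get_calibration(name): a dict with "fov_y" (degrees; the focal length in pixels is half the picture's height over the tangent of half this angle, whatever the lens; pixels are square), "cx", "cy" (the principal point, pixels), "world_to_cam" (4x4, takes a point from world to camera coordinates). Camera axes: x right, y down, z forward; pixel columns grow to the right and rows downward; lengths in m; the calibration is good to about 2 mm. A picture is of the moment at which its call begins: read the wrist's pose just before it. get_calibration takes no time and is no camera call; for the wrist camera it gives the pose at the moment of the call.
- manip.sign_off(): hands the job in; it is judged then, once.
Trained networks look in the newest picture that a camera, given by its name, has taken for a name from the list of things; names that differ only in an ending like _2 or _b are one class to them, and where a whole thing is asked for, a point or a joint stands for the part that bears it (a point fixed in the world has none). Each returns a list of dicts, best first, with "p" (0 to 1); they miss things now and then, are a little off and sometimes report something else, mostly with a low value. They report only what shows in the picture. A call takes as long as a camera call.
- finder.silhouettes(label, camera): "region" (400x640 bool, what is visible of it) and "box" ([centre column, centre row, width, height] in pixels, round what is visible of it).
- finder.tip_of(label, camera): "at" ([column, row] in pixels: a listed point, or the origin of a listed thing).
The state is a dict: "clock": time; "qpos": joint angles; "qd": joint speeds; "effort": joint torques, N m; "position": TCP position; "ee_rot": TCP orientation; "contact_force": force on the tool from outside, world axes, zero at the start; "moment": the same for the moment, N m; "width": finger opening in m; "gripper_force": force on a finger pad.
Only numpy, scipy, OpenCV 4.12 (cv2) and the standard library are available. Lean on these libraries where they do the work, as an engineer would, in place of code of your own. Each camera call takes 0.05 s, during which the arm holds its last target. There are 200 camera calls.

TASK

Clamp the hardwood blank under the hold-down stand: twist the T-bar on top to unlock the telescoping spindle, slide it down until its sprung foot presses on the blank with about 10 newtons (never more than 20), then twist the bar fully back to lock it at that length. Notches set the lock, so the length may need easing by a few millimetres before the bar turns home. Let go with the foot still pressed on the blank, and leave everything else on the table where it is.

Things in the scene. Friction and masses are not known exactly. Their poses are not given: they have to be found in the camera images.
- grip (a point): Centre of the T-bar on top of the spindle: black plastic bar, 64 mm long (along the point's x), 13 mm wide, 26 mm high, z up; it turns and slides with the spindle and is taken from above across its 13 mm width. Its height over the table is 293 mm minus the reading of joint spindle. The spindle axis is the vertical through it. A 28 mm round collar begins 13 mm under the bar's centre.
- stand: Grey hold-down stand, screwed down: dark steel base plate 150 x 205 x 12 mm, a 30 mm square column 85 mm from the spindle axis on its own +y side (top 188 mm over the table), carrying an upright slotted barrel in which the spindle slides. Origin on the table under the spindle axis, z up. When locked, the T-bar's long side lies along the stand's x.
- barrel_top (a point): Top rim of the barrel (48 mm across), on the spindle axis, 200 mm over the table. Inside, a steel lug on the spindle's side swings between rack teeth: notches 8 mm apart. At a multiple of 0.008 of joint spindle it turns home freely; up to 2 or 3 mm off it is drawn in, rubbing harder; near half-way between, a tooth stops it at about 0.4 rad: do not force it, slide a few mm and try again.
- barrel_foot (a point): Lower rim of the barrel, on the axis, 112 mm over the table. Below it hangs the spindle's sprung rubber foot, 32 mm across: its face is 100 mm over the table at spindle reading 0 and goes down with the spindle; it yields upwards by up to 22 mm at 1 N per mm, without preload.
- spindle (a joint): How far the telescoping spindle is slid down, m: 0 at the start (fully up, in the top notch), 0.064 at its lower stop. It slides only when unlocked, stiffly damped, with about 1 N of friction; it weighs about 2.3 N, so unlocked and let go it sinks slowly until its foot rests on the blank, which is not yet pressed enough. The foot meets the blank at a reading of 0.016 to 0.046, different each time: feel for it.
- twist (a joint): Turn of the T-bar with the spindle, rad: 0 fully home (locked), as it starts; 1.2 at the unlocked stop. It grows anticlockwise seen from above. Over about 0.6 the lug is clear of the teeth and the spindle can slide. It takes about 0.06 N m to turn and stays where it is left.
- jig: Square aluminium jig, 68 x 68 mm, fixed on the base plate under the spindle, its rim 49 mm over the table. It holds the hardwood blank, 48 mm square, whose flat top stands 54 to 84 mm over the table (blanks differ; the height is not measured). Origin at the jig's underside, 12 mm over the table, on the spindle axis.
- clamp_a: wooden ring clamp with a steel band, 105 x 30 x 27 mm, lying beside the stand; a bystander, to be left alone. Origin at its underside centre.
- clamp_b: second wooden ring clamp, same size, lying beside the stand; a bystander, to be left alone. Origin at its underside centre.
- spare: spare hardwood blank, 48 x 48 x 45 mm block, loose on the table beside the stand; a bystander, to be left alone. Origin at its underside centre.
- bottle: clear plastic water bottle, 66 mm across, 210 mm high; a bystander, to be left alone. Origin at its underside centre.
- mallet: hammer lying on the table at the right; a bystander, to be left alone. Origin at its underside (on the handle's axis line, under the tool).
- can: open tin, 80 mm across, 100 mm high, at the far left; a bystander, to be left alone. Origin at its underside centre.
- phone: black slab phone, 150 x 72 x 9 mm, at the left; a bystander, to be left alone. Origin at its underside centre.
- wax: light-brown wax cone stump, 52 mm across, 45 mm high, at the far right; a bystander, to be left alone. Origin at its underside centre.

How it is judged:
On the way, in this order (a step that is already met when the one before it is completed fails the run):
1. the bar has been twisted to unlock the spindle (value of joint twist above 0.6 rad), for 0.1 s.
2. the unlocked spindle has been slid down so that its foot presses on the blank (contact force between jig and anything else above 3 N and value of joint twist above 0.5 rad and value of joint spindle above 0.012 m), for 0.1 s.
At the end, for the whole second after the job is handed in: The T-bar is turned home (less than 0.2 rad from locked), the spindle is extended and at rest, and the foot presses on the blank with 4 to 16 N (value of joint twist below 0.2 rad and contact force between jig and anything else between 4 and 16 N and value of joint spindle above 0.012 m and not (velocity of joint spindle above 0.005 m/s) and not (velocity of joint spindle below -0.005 m/s)); the robot touches nothing.
It fails at once if the blank or its jig is pressed with more than 20 N (contact force between jig and anything else above 20 N).
It fails at once if a bystander is moved by more than 20 mm (distance of any of clamp_a, clamp_b, spare, bottle, mallet, can, phone, wax from where it was at the start of the episode above 0.02 m).
It also fails if it takes over 56 s, if anything falls off the work surface, if the arm or the gripper's body presses on something with over 40 N, if the wrist force passes 120 N, or if a joint passes its speed limit or range.

## Working session

There is one attempt and no reset: what is moved stays moved. The work goes in short steps, Python scripts to look and compute and a tool call to move; the robot and the scene stay as the last step left them, time stands still between calls to the robot, and variables do not carry over. Pictures are saved under pics/ and viewed, at most 10 in all, crops included, and the job is handed in when it is done.

Besides the shell and the picture viewer there is one more tool, called as name([rows], argument=value, ...), one row to a line, values as JSON. servo_tool: Moves the arm, as the interface text tells. Its arguments: {"type":"object","properties":{"increments":{"type":"array","items":{"type":"array","items":{"type":"number"}}},"squeeze":{"type":"number"}},"required":["increments"]}

```bash
mkdir -p pics; cat > h.py <<'E'
import numpy as np, cv2
from rig import manip, optics, finder
def cal(n):
    c=optics.get_calibration(n); f=200/np.tan(np.radians(c["fov_y"])/2)
    K=np.array([[f,0,c["cx"]],[0,f,c["cy"]],[0,0,1]]); return K,np.array(c["world_to_cam"])
def P(n):
    K,T=cal(n); return K@T[:3]
def proj(n,X):
    u=P(n)@np.append(X,1); return u[:2]/u[2]
def tri(a,pa,b,pb):
    X=cv2.triangulatePoints(a,b,np.float64(pa).reshape(2,1),np.float64(pb).reshape(2,1)).ravel(); return X[:3]/X[3]
def onz(n,p,z):
    M=P(n); A=np.c_[M[:,0],M[:,1],-np.array([p[0],p[1],1])]; return np.linalg.solve(A,-(M[:,2]*z+M[:,3]))[:2]
E
python3 - <<'E'
from h import *
ims=[]
for n in("side","top"):
    im=optics.get_image(n); cv2.imwrite(f"pics/{n}0.png",im[:,:,::-1])
    for l in("grip","stand","barrel_top","jig"):
        print(n,l,[(np.round(d["at"],1).tolist(),round(d["p"],2)) for d in finder.tip_of(l,n)[:2]])
    print(n,cal(n)[1].round(2).tolist())
print(manip.get_state())
E
```

```text
side grip [([308.0, 155.8], 0.61)]
side stand [([307.5, 213.2], 0.58)]
side barrel_top [([307.2, 172.7], 0.79)]
side jig [([308.9, 213.4], 0.77)]
side [[0.97, -0.25, -0.01, -0.5], [-0.19, -0.73, -0.66, 0.25], [0.15, 0.64, -0.75, 1.25], [0.0, 0.0, 0.0, 1.0]]
top grip [([266.9, 194.7], 0.79)]
top stand []
top barrel_top [([274.4, 202.3], 0.57)]
top jig [([275.0, 216.3], 0.85)]
top [[-0.01, -1.0, 0.0, 0.01], [-0.97, 0.01, -0.22, 0.55], [0.22, -0.0, -0.98, 1.09], [0.0, 0.0, 0.0, 1.0]]
{'clock': 0.5, 'qpos': array([ 1.06599054e+00,  2.75900242e-01,  1.50493467e+00, -2.31809701e-05,
        1.36071837e+00, -1.20989039e-01]), 'qd': array([-0.00058041,  0.00015257, -0.00071233, -0.00165535,  0.00064032,
       -0.00227665]), 'effort': array([-9.35724020e-04, -4.16262209e+01, -2.45877099e+01, -1.80338066e-04,
        1.29294720e-03, -4.11874652e-06]), 'position': array([0.21532605, 0.53316797, 0.23931403]), 'ee_rot': array([1.68445741e-05, 1.90730211e-01, 9.81642494e-01, 1.52395444e-05]), 'contact_force': array([ 1.35747906, -0.37355244,  0.16271912]), 'moment': array([0.03099764, 0.03332517, 0.036511  ]), 'gripper_force': 0.0, 'width': 0.08518801984080132}
```

```bash
python3 - <<'E'
from h import *
S,T=P("side"),P("top")
for l,a,b in(("grip",(308,155.8),(266.9,194.7)),("bt",(307.2,172.7),(274.4,202.3)),("jig",(308.9,213.4),(275,216.3))): print(l,tri(S,a,T,b))
print(onz("top",(266.9,194.7),.293),onz("side",(308,155.8),.293))
a=cv2.imread("pics/side0.png");b=cv2.imread("pics/top0.png")
a=cv2.resize(a[100:280,200:440],(800,600),interpolation=2);b=cv2.resize(b[110:290,160:400],(800,600),interpolation=2)
cv2.imwrite("pics/sc.png",a);cv2.imwrite("pics/tc.png",b)
E
```

```text
grip [0.51224323 0.12823342 0.27605316]
bt [0.50535546 0.11614946 0.21460347]
jig [ 0.51006187  0.14062206 -0.02817672]
[0.50588084 0.12583096] [0.51087928 0.11110719]
```

View pics/sc.png

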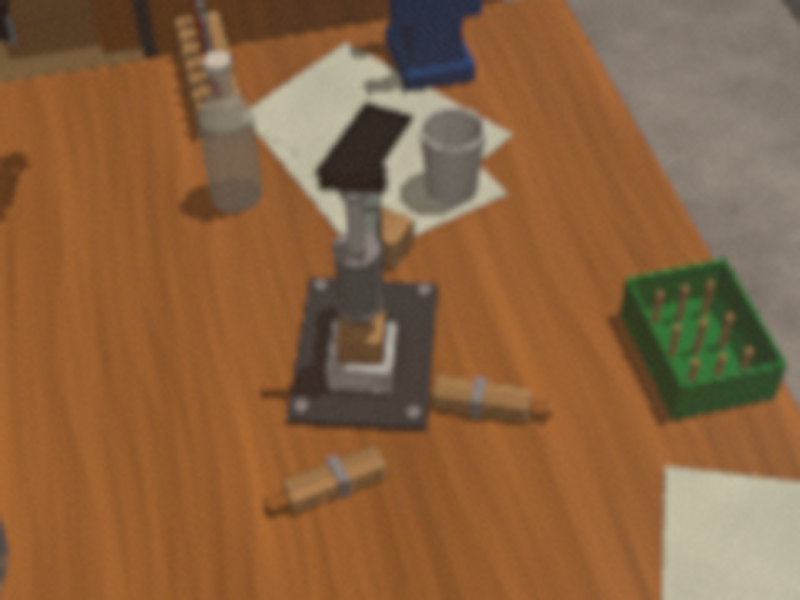

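View pics/tc.png

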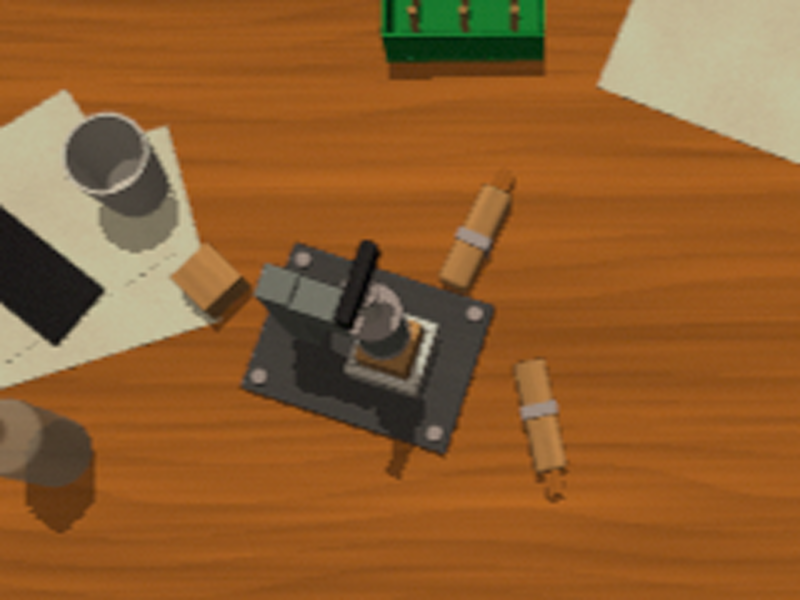

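The side view shows the bar centred near (309.5, 145), so the network's 155.8 is too low. In the top view it is at about (267, 195.5), with its long side at about -18° in the world. The column is on the +y side, and the bottle and tin are to the left.

```bash
python3 - <<'E'
from h import *
S,T=P("side"),P("top")
print(tri(S,(309.5,145),T,(267.2,195.3)))
q=lambda x,y:onz("top",(160+.3*x,110+.3*y),.306)
d=q(368,243)-q(345,322);print(np.degrees(np.arctan2(d[1],d[0])),np.linalg.norm(d))
q=lambda x,y:onz("top",(160+.3*x,110+.3*y),.012)
for a,b in (((245,387),(447,453)),((303,243),(493,305))):
    d=q(*b)-q(*a);print(np.degrees(np.arctan2(d[1],d[0])))
E
```

```text
[0.50872056 0.12153514 0.32354968]
-14.882900794698383 0.060488158684373225
-108.63772837380341
-109.10010796514528
```

servo_tool([
  [0,0,-5,0,0,0,-1],
  [0,0,-5,0,0,0,-1],
  [0,0,-3,0,0,0,-1],
  [0,0,0,0,0,0,-1],
  [0,0,0,0,0,0,-1],
])

```text
clock: 1.0
position: [0.2153, 0.5332, 0.3698]
ee_rot: [0.0, 0.191, 0.982, 0.001]
contact_force: [-0.4, -0.7, -1.3]
width: 0.085
gripper_force: 0.0
```

servo_tool([
  [-3.5,-2.25,0,0,0,0,-1],
  [-3.5,-2.25,0,0,0,0,-1],
  [-3.5,-2.25,0,0,0,0,-1],
  [-3.5,-2.25,0,0,0,0,-1],
  [-3.5,-2.25,0,0,0,0,-1],
])

```text
clock: 1.5
position: [0.3354, 0.3614, 0.3671]
ee_rot: [-0.001, 0.191, 0.982, -0.002]
contact_force: [0.6, 0.1, -1.1]
width: 0.0857
gripper_force: 0.0
```

servo_tool([
  [-3.5,-2.25,0,0,0,0,-1],
  [-3.5,-2.25,0,0,0,0,-1],
  [-3.5,-2.25,0,0,0,0,-1],
  [-3.5,-2.25,0,0,0,0,-1],
  [-3.5,-2.25,0,0,0,0,-1],
])

```text
clock: 2.0
position: [0.4555, 0.1918, 0.3672]
ee_rot: [-0.002, 0.191, 0.982, -0.001]
contact_force: [0.4, 0.7, 0.1]
width: 0.0854
gripper_force: 0.0
```

servo_tool([
  [-3.5,-2.25,0,0,0,0,-1],
  [-2.5,-1.6,0,0,0,0,-1],
  [0,0,0,0,0,-3.2,-1],
  [0,0,0,0,0,0,-1],
  [0,0,0,0,0,0,-1],
])

```text
clock: 2.5
position: [0.4962, 0.1354, 0.3679]
ee_rot: [-0.001, 0.164, 0.987, -0.0]
contact_force: [-0.4, 0.1, -0.2]
width: 0.0856
gripper_force: 0.0
```

```bash
python3 - <<'E'
from h import *
s=manip.get_state();print(s["position"],s["ee_rot"],s["qpos"].round(2))
im=optics.get_image("wrist");cv2.imwrite("pics/w1.png",im[:,:,::-1])
for l in("grip","barrel_top"): print(l,[(np.round(d["at"],1),d["p"]) for d in finder.tip_of(l,"wrist")[:2]])
for d in finder.silhouettes("grip","wrist")[:1]:
    print(d["box"],d["p"]);print(cv2.minAreaRect(np.argwhere(d["region"])[:,::-1].astype(np.float32)))
K,T=cal("wrist");print(np.linalg.inv(T).round(3).tolist())
print("expect",proj("wrist",[.507,.125,.293]),proj("wrist",[*s["position"][:2],.293]))
E
```

```text
[0.4961601  0.13539023 0.36786802] [-1.45436983e-03  1.63740047e-01  9.86502418e-01 -2.49212262e-04] [ 0.13  0.14  1.38  0.    1.63 -1.11]
grip [(array([318.4, 228.4]), 0.77)]
barrel_top [(array([317.9, 193.7]), 0.78), (array([322.8, 164.1]), 0.38)]
[318.6, 230.8, 38.0, 103.1] 0.81
((318.5, 230.0), (100.0, 37.0), 90.0)
[[0.321, 0.914, 0.249, 0.432], [0.947, -0.31, -0.084, 0.157], [0.0, 0.263, -0.965, 0.504], [0.0, 0.0, 0.0, 1.0]]
expect [315.98802484 230.6688868 ] [325.39960087 211.46569123]
```

View pics/w1.png

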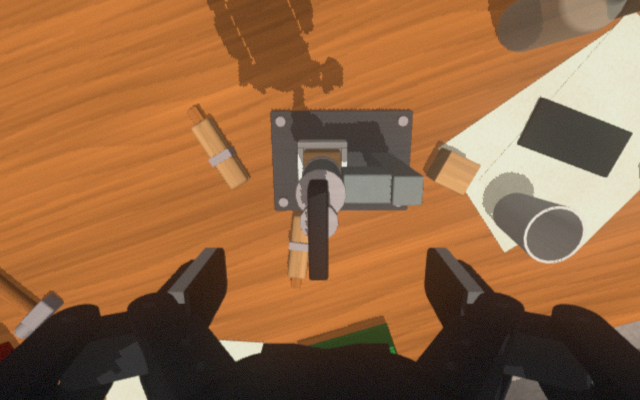

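The bar appears upright in the wrist picture, centred at (318, 229), so the grip is aligned. The fingers stand clear on both sides. Next I work out the offset in tool axes.

```bash
python3 - <<'E'
from h import *
from scipy.spatial.transform import Rotation as R
s=manip.get_state()
W=P("wrist");X=tri(W,(318.4,229),P("top"),(267.2,195.3));print("tri",X)
g=onz("wrist",(318.4,229.0),.295);print(g)
w=s["ee_rot"];r=R.from_quat([w[1],w[2],w[3],w[0]]);print(r.as_matrix().round(3))
print(r.inv().apply(np.array([*g,.294])-s["position"])*100)
a=onz("wrist",(318.5,178),.306);b=onz("wrist",(318.5,280),.306);print(a,b,np.linalg.norm(a-b))
E
```

```text
tri [0.50627543 0.1259695  0.28943132]
[0.50568661 0.12721896]
[[-0.947  0.321 -0.   ]
 [ 0.321  0.947  0.   ]
 [ 0.     0.    -1.   ]]
[-1.16859989 -0.52514131  7.51236689]
[0.47070509 0.13959643] [0.53576829 0.11712704] 0.06883380706444772
```

servo_tool([
  [-0.65,-0.3,3,0,0,0,-1],
  [-0.5,-0.22,3,0,0,0,-1],
  [0,0,1.3,0,0,0,-1],
  [0,0,0,0,0,0,0.3],
  [0,0,0,0,0,0,0.6],
], squeeze=40)

```text
clock: 3.2
position: [0.5061, 0.1271, 0.2969]
ee_rot: [0.0, 0.163, 0.987, 0.0]
contact_force: [-0.8, -0.0, -0.2]
width: 0.0588
gripper_force: 0.0
```

servo_tool([
  [0,0,0,0,0,0,1],
  [0,0,0,0,0,0,1],
  [0,0,0,0,0,0,1],
  [0,0,0,0,0,0,1],
  [0,0,0,0,0,0,1],
])

```text
clock: 3.7
position: [0.5063, 0.1267, 0.2972]
ee_rot: [0.001, 0.163, 0.987, 0.0]
contact_force: [-1.0, -0.2, 5.0]
width: 0.0118
gripper_force: 44.0
```

```bash
python3 - <<'E'
from h import *
s=manip.get_state();print(s["contact_force"],s["moment"],s["width"],s["gripper_force"],s["position"])
a=optics.get_image("wrist")[:,:,::-1];cv2.imwrite("pics/w2.png",a)
E
```

```text
[-1.02562279 -0.1636083   4.98256123] [-0.08359432  0.14570839  0.08062123] 0.01181559189076326 44.01933968067169 [0.50631025 0.12670007 0.29723125]
```

View pics/w2.png

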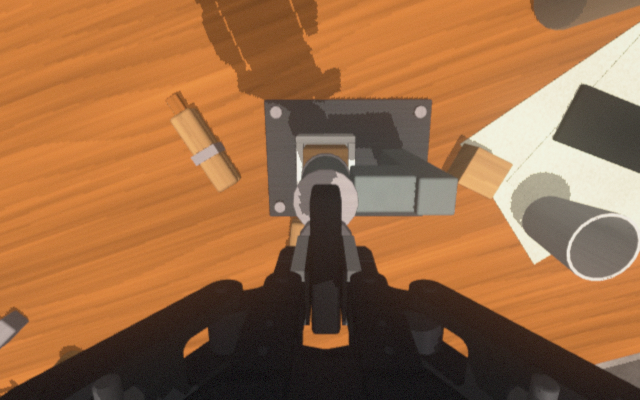

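The bar is held near its middle (pads around row 260, bar rows 185–332). Now I unlock it by turning anticlockwise from above, which is negative tool rz.

servo_tool([
  [0,0,0,0,0,-6,1],
  [0,0,0,0,0,-6,1],
  [0,0,0,0,0,-6,1],
  [0,0,0,0,0,-6,1],
  [0,0,0,0,0,-6,1],
])

```text
clock: 4.25
position: [0.5063, 0.1266, 0.2963]
ee_rot: [0.0, -0.1, 0.995, 0.0]
contact_force: [1.1, -0.6, -1.5]
width: 0.0117
gripper_force: 43.4
```

servo_tool([
  [0,0,0,0,0,-6,1],
  [0,0,0,0,0,-6,1],
  [0,0,0,0,0,-6,1],
  [0,0,0,0,0,-6,1],
  [0,0,0,0,0,-4,1],
])

```text
clock: 4.75
position: [0.5063, 0.1266, 0.2957]
ee_rot: [-0.0, -0.337, 0.942, -0.0]
contact_force: [-0.1, 0.2, -1.5]
width: 0.0116
gripper_force: 43.3
```

servo_tool([
  [0,0,0,0,0,0,1],
  [0,0,0,0,0,0,1],
  [0,0,0,0,0,0,1],
  [0,0,0,0,0,0,1],
  [0,0,0,0,0,0,1],
])

```text
clock: 5.25
position: [0.5061, 0.1266, 0.2961]
ee_rot: [-0.0, -0.335, 0.942, -0.0]
contact_force: [1.7, -0.5, -3.1]
width: 0.0118
gripper_force: 43.1
```

```bash
python3 - <<'E'
from h import *
s=manip.get_state();print(s["contact_force"],s["moment"],s["width"],s["gripper_force"],s["position"],s["qpos"])
E
```

```text
[ 1.66104391 -0.49781742 -3.09759673] [-0.09451126 -0.3319447  -0.00152572] 0.011755975530282028 43.07655215263367 [0.50614527 0.12662216 0.29610924] [ 1.11809534e-01  1.67345692e-01  1.51061494e+00 -1.19949012e-04
  1.46362503e+00 -2.14284658e+00]
```

servo_tool([
  [0,0,0.3,0,0,0,1],
  [0,0,0.3,0,0,0,1],
  [0,0,0.3,0,0,0,1],
  [0,0,0.3,0,0,0,1],
  [0,0,0,0,0,0,1],
])

```text
clock: 5.75
position: [0.5061, 0.1266, 0.2836]
ee_rot: [-0.0, -0.335, 0.942, -0.0]
contact_force: [2.2, -0.7, -3.3]
width: 0.0117
gripper_force: 43.1
```

servo_tool([
  [0,0,0,0,0,0,1],
  [0,0,0,0,0,0,1],
  [0,0,0,0,0,0,1],
  [0,0,0,0,0,0,1],
  [0,0,0,0,0,0,1],
])

```text
clock: 6.25
position: [0.5061, 0.1267, 0.2843]
ee_rot: [0.0, -0.336, 0.942, -0.0]
contact_force: [1.7, -1.0, -3.3]
width: 0.012
gripper_force: 43.1
```

servo_tool([
  [0,0,0.1,0,0,0,1],
  [0,0,0.1,0,0,0,1],
  [0,0,0.1,0,0,0,1],
  [0,0,0.1,0,0,0,1],
  [0,0,0,0,0,0,1],
])

```text
clock: 6.75
position: [0.5061, 0.1267, 0.2803]
ee_rot: [0.0, -0.336, 0.942, -0.0]
contact_force: [2.6, -1.2, -1.5]
width: 0.0118
gripper_force: 43.4
```

servo_tool([
  [0,0,0.1,0,0,0,1],
  [0,0,0.1,0,0,0,1],
  [0,0,0.1,0,0,0,1],
  [0,0,0.1,0,0,0,1],
  [0,0,0,0,0,0,1],
])

```text
clock: 7.25
position: [0.5062, 0.1267, 0.2766]
ee_rot: [0.0, -0.336, 0.942, -0.0]
contact_force: [2.2, -1.8, 2.9]
width: 0.0119
gripper_force: 44.0
```

servo_tool([
  [0,0,0,0,0,0,1],
  [0,0,0,0,0,0,1],
  [0,0,0,0,0,0,1],
  [0,0,0,0,0,0,1],
  [0,0,0,0,0,0,1],
])

```text
clock: 7.75
position: [0.5062, 0.1267, 0.2764]
ee_rot: [0.0, -0.336, 0.942, -0.0]
contact_force: [1.5, -0.9, 3.4]
width: 0.0116
gripper_force: 44.0
```

servo_tool([
  [0,0,0.1,0,0,0,1],
  [0,0,0.1,0,0,0,1],
  [0,0,0.1,0,0,0,1],
  [0,0,0.1,0,0,0,1],
  [0,0,0,0,0,0,1],
])

```text
clock: 8.25
position: [0.5062, 0.1267, 0.2728]
ee_rot: [0.0, -0.336, 0.942, -0.0]
contact_force: [1.2, -1.6, 6.5]
width: 0.0119
gripper_force: 44.4
```

servo_tool([
  [0,0,0,0,0,0,1],
  [0,0,0,0,0,0,1],
  [0,0,0,0,0,0,1],
  [0,0,0,0,0,0,1],
  [0,0,0,0,0,0,1],
])

```text
clock: 8.75
position: [0.5062, 0.1267, 0.2728]
ee_rot: [0.0, -0.336, 0.942, -0.0]
contact_force: [1.1, -1.2, 7.0]
width: 0.0119
gripper_force: 44.4
```

The foot presses with about 9 N at a reading of about 0.024, which is a notch. I turn it home.

servo_tool([
  [0,0,0,0,0,6,1],
  [0,0,0,0,0,6,1],
  [0,0,0,0,0,6,1],
  [0,0,0,0,0,6,1],
  [0,0,0,0,0,6,1],
])

```text
clock: 9.25
position: [0.5062, 0.1268, 0.2728]
ee_rot: [0.0, -0.078, 0.997, 0.0]
contact_force: [1.6, -1.2, 6.0]
width: 0.0117
gripper_force: 44.3
```

servo_tool([
  [0,0,0,0,0,3,1],
  [0,0,0,0,0,3,1],
  [0,0,0,0,0,3,1],
  [0,0,0,0,0,3,1],
  [0,0,0,0,0,0,1],
])

```text
clock: 9.75
position: [0.5062, 0.1268, 0.2733]
ee_rot: [0.001, 0.025, 1.0, 0.0]
contact_force: [0.9, -1.6, 8.9]
width: 0.0116
gripper_force: 44.6
```

```bash
python3 - <<'E'
from h import *
s=manip.get_state();print(s["contact_force"],s["moment"],s["position"],s["ee_rot"])
E
```

```text
[ 0.9032397  -1.57855044  8.93823676] [-0.27187769 -0.13903949 -0.05098482] [0.50624203 0.12677801 0.27330475] [7.00206384e-04 2.47757368e-02 9.99692778e-01 1.51356870e-04]
```

servo_tool([
  [0,0,0,0,0,4,1],
  [0,0,0,0,0,4,1],
  [0,0,0,0,0,4,1],
  [0,0,0,0,0,4,1],
  [0,0,0,0,0,1,1],
])

```text
clock: 10.25
position: [0.5062, 0.1268, 0.2733]
ee_rot: [0.001, 0.172, 0.985, 0.0]
contact_force: [1.3, -2.2, 8.9]
width: 0.0119
gripper_force: 45.7
```

servo_tool([
  [0,0,0,0,0,0,1],
  [0,0,0,0,0,0,1],
  [0,0,0,0,0,0,1],
  [0,0,0,0,0,0,1],
  [0,0,0,0,0,0,1],
])

```text
clock: 10.75
position: [0.5062, 0.1268, 0.2733]
ee_rot: [0.001, 0.171, 0.985, 0.0]
contact_force: [0.6, -1.6, 8.3]
width: 0.0122
gripper_force: 45.3
```

```bash
python3 - <<'E'
from h import *
s=manip.get_state();print(s["contact_force"],s["moment"],s["position"],s["ee_rot"])
E
```

```text
[ 0.5768054  -1.60335541  8.29066529] [-0.24860004 -0.06729919  0.60689655] [0.50620657 0.12678659 0.27330118] [6.90192177e-04 1.70921107e-01 9.85284469e-01 1.20325363e-04]
```

It is at the home stop, with the moment rising. I release it and lift away.

servo_tool([
  [0,0,0,0,0,-1,0.5],
  [0,0,0,0,0,0,-0.5],
  [0,0,0,0,0,0,-1],
  [0,0,0,0,0,0,-1],
  [0,0,0,0,0,0,-1],
])

```text
clock: 11.25
position: [0.5057, 0.1268, 0.2719]
ee_rot: [-0.001, 0.163, 0.987, -0.0]
contact_force: [0.1, -0.4, -0.7]
width: 0.078
gripper_force: 0.0
```

servo_tool([
  [0,0,-1,0,0,0,-1],
  [0,0,-3,0,0,0,-1],
  [0,0,-4,0,0,0,-1],
  [0,0,-2,0,0,0,-1],
  [0,0,0,0,0,0,-1],
])

```text
clock: 11.75
position: [0.5076, 0.1269, 0.3766]
ee_rot: [0.004, 0.163, 0.987, 0.001]
contact_force: [-0.5, -0.0, -0.3]
width: 0.0852
gripper_force: 0.0
```

```bash
python3 - <<'E'
from h import *
s=manip.get_state();print(s["contact_force"],s["position"],s["width"])
im=optics.get_image("wrist");cv2.imwrite("pics/w3.png",im[:,:,::-1])
for d in finder.tip_of("grip","wrist")[:1]: print(d)
for z in(.265,.269,.277): print(proj("wrist",[.506,.127,z]))
E
```

```text
[-0.5293949  -0.01553384 -0.33239702] [0.50758704 0.12690521 0.37657653] 0.08522870678960819
{'at': [322.1, 195.9], 'p': 0.79}
[326.44480534 198.59262994]
[326.46652212 200.03489411]
[326.5120541  203.05878391]
```

View pics/w3.png

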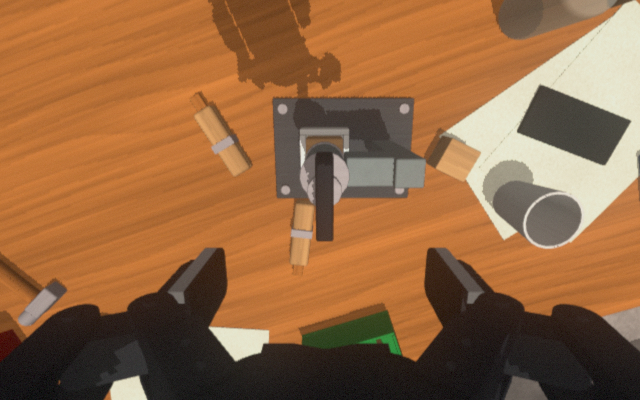

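The bar is home, parallel to the base edge and centred at about (324, 196). It is lower than before, nothing else has moved, and the gripper is clear.

```bash
python3 -c "
from rig import manip
print(manip.sign_off())"
```

```text
the job is handed in; nothing more can be done
None
```

I handed the job in: the spindle is locked in what I estimate is the 24 mm notch, the foot should be pressing the blank with roughly 8–9 N (worked out from the wrist force, not measured at the blank), and the gripper is clear; the hand-in gave no verdict.

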